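# Run the proud wing nut onto the antenna adapter

## Task

Two identical antenna adapters are bolted to the shelf of the uplink van, each with a steel wing nut; one nut is already home, the other still sits proud on top of its thread. Turn the proud nut backward (counter-clockwise seen from above), without lifting it off, until the thread start lets it drop down onto the adapter, then turn it forward (clockwise) as far as it runs, and let go. Leave the other nut and the remote control where they are.

Things in the scene. Friction and masses are not known exactly. Their poses are not given: they have to be found in the camera images.
- nut: Proud steel wing nut, loose, 0.25 kg: round hub 60 mm wide, 24 mm high, topped by an upright grip bar 70 long (x), 12 thick (y), 30 mm high. Origin: centre of hub's underside, z up. Same after a half turn. Starts on the thread crest, underside 13 mm above the adapter plate, bar 46 to 66 deg clockwise (from above) of the adapter's x. Turns easily, 2 mm side play.
- adapter: Fixed grey adapter under it: plate 100 x 100 x 12 mm, stud in its middle; origin: centre of underside, z the nut's axis. Two dark ribs mark its x line. With the bar turned back over the ribs (within 9 deg) the nut can drop 13 mm straight down to the plate; if gripped, lower it. It then turns clockwise, level, to a rigid stop, bar about 80 deg clockwise of the ribs (backward stop: 20 past them).
- other_tip (a point): One upper end of the grip bar of the other, identical wing nut, already home on an identical adapter: 66 mm above the shelf (the proud nut's bar top is 13 mm higher), 35 mm from that nut's axis, which lies along this point's -x. To be left alone.
- remote: White plastic remote control lying loose on the shelf beyond the adapters, 150 x 45 x 16 mm, long along its x; origin: centre of its underside. To be left alone.
Not all that is in view belongs to the job. Leave any orange look-alike of the nut alone.

How it is judged (in metres and radians):
On the way:
1. the proud nut, turned back to the thread start, has dropped onto the adapter (z of nut in the frame of adapter below 0.018 m and horizontal distance between nut and adapter below 0.008 m and angle between the x axis of nut and the x axis of adapter, either way round below 0.6 rad), for 0.1 s.
At the end, for the whole second after the job is handed in: The nut lies down on the adapter plate (underside within 4 mm of it, level within 7 degrees, within 8 mm of the axis), run on under the thread with its bar at least 60 degrees clockwise of the ribs (the stop is at about 80), and at rest (z of nut in the frame of adapter below 0.016 m and horizontal distance between nut and adapter below 0.008 m and angle between the x axis of nut and the x axis of adapter, either way round above 1.05 rad and angle between nut's own z axis and vertical below 0.12 rad and linear speed of nut below 0.02 m/s and angular speed of nut below 0.2 rad/s); the robot touches nothing.
It fails at once if the proud nut is turned forward on top of the thread, past crosswise to the ribs (z of nut in the frame of adapter above 0.021 m and angle between the x axis of nut and the x axis of adapter, either way round above 1.5 rad).
It fails at once if the proud nut is lifted off (more than 15 mm above where it sat) (z of nut in the frame of adapter above 0.04 m).
It fails at once if the other nut is turned or moved (its bar end by more than 12 mm) (distance of other_tip from where it was at the start of the episode above 0.012 m).
It fails at once if the remote control is moved more than 20 mm (distance of remote from where it was at the start of the episode above 0.02 m).
It also fails if it takes over 38 s, if anything falls off the work surface, if the arm or the gripper's body presses on something with over 40 N, if the wrist force passes 120 N, or if a joint passes its speed limit or range.

## Robot

A 6-joint arm with a two-finger parallel gripper is mounted at the origin on the work surface. World frame = base frame: x ahead of the robot, y to its left, z up, the work surface at z = 0. Lengths are in m, angles in degrees, forces in N, time in s.
With the tool pointing down it reaches from about 0.275 to 0.975 m from the base axis. Payload 8.4 kg.
Tool frame: the origin (TCP) lies between the finger pads; the fingertips stand 22 mm ahead of it and the grasp point (between the pads) lies 3 mm ahead of it; y points along the fingers, z is the direction in which the jaws open and shut, and the axes are right-handed (so a half turn about y gives the same grasp; the last joint's range is limited). The gripper opens to 92 mm and grips with 3 to 60 N. Pads are 20 mm wide; open, the fingers measure 128 mm over their backs; the gripper's body (75 mm by 189 mm) begins 69 mm behind the grasp point.
Start: joints at [65.065, 20.225, 93.587, -0, 66.188, -0.138], TCP at [0.262, 0.567, 0.237] pointing down, gripper open.
Joint ranges: [-150.9, 150.9], [-52.94, 120.26], [3.33, 152.33], [-74.26, 254.26], [0, 154.13], [-172.89, 172.89]. Speed limits (degrees/s): [127.2, 127.2, 159.86, 180, 180, 180].

## Interface

Orientations are given as a 3x3 rotation matrix whose columns are the frame's x, y, z axes.
In Python, from bench import env, cams gives the robot as it stands. The module is installed in compiled form; this text tells all that it offers.
- The arm moves only by the tool send_rows, never from a script. Its argument "increments" is a list that holds one entry, the list of rows, each a list of 7 numbers: the opening, from -1 (shut) to 1 (fully open), so that 0 is half open, then the shift along the tool's x, y, z in mm, then the turn, a rotation vector about the tool's x, y, z in rad. A call has 1 to 10 rows; each row is the pose to reach, as a shift and turn from the pose commanded when the call began, along the tool's axes at that moment; what a row does not reach only later rows make up. A row lasts 1/8 s, in which the tool goes at most 62.5 mm and 10.7 degrees, less where a joint would pass 70% of its speed; a pose out of reach is approached as far as the arm can. A call with a gripper value outside its range is refused whole. The fingers move at their own pace and stop on an object; "grip_force" is the grip in N (left out, the last holds). Time passes only in rows, so rows that repeat a pose let the fingers close. It gives the time, the measured TCP pose, the force and the opening at its end, in the units of the state.
- env.read_state(): the state, without advancing time (a new reading comes with each control period).
- cams.read_camera(name): name is "scene" or "top" or "wrist"; returns the picture (480x640x3 uint8, red, green, blue); there is no depth.
- cams.camera_model(name): a dict with "fx", "fy", "cx", "cy" (pixels), "origin" and "rotation" of the camera in the world; the wrist camera has in their place "tool_from_camera" (4x4, takes a point from camera to tool coordinates, whose origin is the TCP and whose axes are the tool frame's). Camera axes: x right, y down, z forward; pixel columns grow to the right and rows downward; lengths in m; the calibration is good to about 2 mm. A picture is of the moment at which its call begins: read the wrist's pose just before it. camera_model takes no time and is no camera call.
- env.sign_off(): hands the job in, once; it reports no verdict.
The state is a dict: "time_s": time; "joint_positions": joint angles; "joint_vel": joint speeds; "effort": joint torques, N m; "tcp_pos": TCP position; "ee_rot": TCP orientation; "force": force on the tool from outside, world axes, zero at the start; "moment": the same for the moment, N m; "finger_gap": finger opening in m.
Only numpy, scipy, OpenCV 4.12 (cv2) and the standard library are available. Lean on these libraries where they do the work, as an engineer would, in place of code of your own. Each camera call takes 0.05 s, during which the arm holds its last target.

## Working session

There is one attempt and no reset: what is moved stays moved. The work goes in short steps, Python scripts to look and compute and a tool call to move; the robot and the scene stay as the last step left them, time stands still between calls to the robot, and variables do not carry over. Pictures are saved under pics/ and viewed, and the job is handed in when it is done.

Besides the shell and the picture viewer there is one more tool, called as a command line: name --argument value ..., lists and objects as JSON in quotes. send_rows: Moves the arm, as the interface text tells. Its arguments: {"type":"object","properties":{"increments":{"type":"array"},"grip_force":{"type":"number"}},"required":["increments"]}

```bash
mkdir -p pics
python3 - <<'E'
from bench import env,cams
import cv2
s=env.read_state();print({k:s[k] for k in('time_s','tcp_pos','ee_rot','finger_gap','force')})
for n in('scene','top','wrist'):
    cv2.imwrite(f'pics/{n}0.png',cams.read_camera(n)[:,:,::-1]);print(n,cams.camera_model(n))
E
```

```text
{'time_s': 0.0, 'tcp_pos': array([0.2619444 , 0.56693854, 0.23584859]), 'ee_rot': array([[ 9.07770142e-01, -6.05785208e-04,  4.19467522e-01],
       [-4.19467959e-01, -1.25259479e-03,  9.07769278e-01],
       [-2.44903673e-05, -9.99999032e-01, -1.39117564e-03]]), 'finger_gap': 0.09188209326437205, 'force': array([-0.22417929, -0.6081956 ,  0.76983884])}
scene {'fx': 441.17142064555986, 'fy': 441.17142064555986, 'cx': 316.6220743625752, 'cy': 240.87373977789596, 'origin': array([ 1.08783928, -0.02015729,  0.46216586]), 'rotation': array([[ 0.00641739,  0.59430431, -0.80421465],
       [ 0.99973058, -0.02175319, -0.00809779],
       [-0.02230678, -0.80394601, -0.59428379]])}
top {'fx': 488.61113306408714, 'fy': 488.61113306408714, 'cx': 317.1788163000044, 'cy': 237.42732852701536, 'origin': array([ 0.47658467, -0.01773846,  0.73782162]), 'rotation': array([[ 0.02933926, -0.99588594,  0.08573443],
       [-0.99954085, -0.02858078,  0.01006127],
       [-0.00756952, -0.08599026, -0.99626722]])}
wrist {'fx': 341.48777580342073, 'fy': 341.48777580342073, 'cx': 320.3270922039922, 'cy': 237.26597633246044, 'tool_from_camera': array([[-7.66193858e-04,  9.68606026e-01,  2.48599637e-01,
        -6.92600491e-02],
       [ 5.86546292e-04, -2.48599232e-01,  9.68606255e-01,
        -1.47602509e-01],
       [ 9.99999534e-01,  8.87955359e-04, -3.77657068e-04,
        -1.94274095e-03],
       [ 0.00000000e+00,  0.00000000e+00,  0.00000000e+00,
         1.00000000e+00]])}
```

View pics/scene0.png

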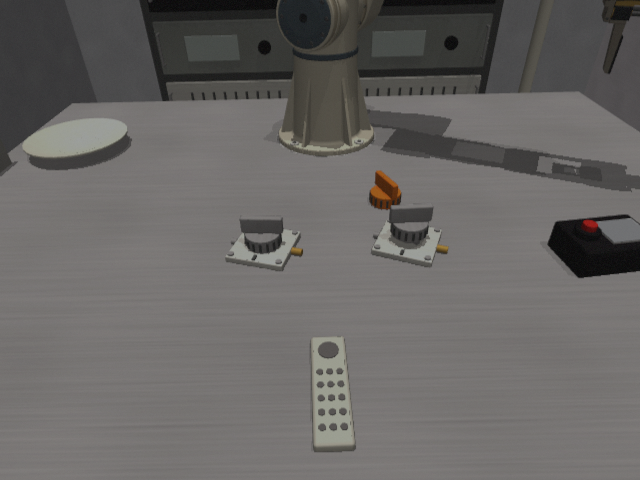

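View pics/top0.png

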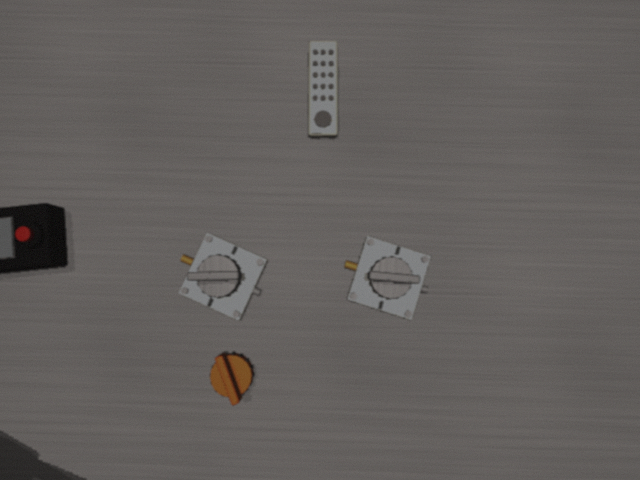

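View pics/wrist0.png

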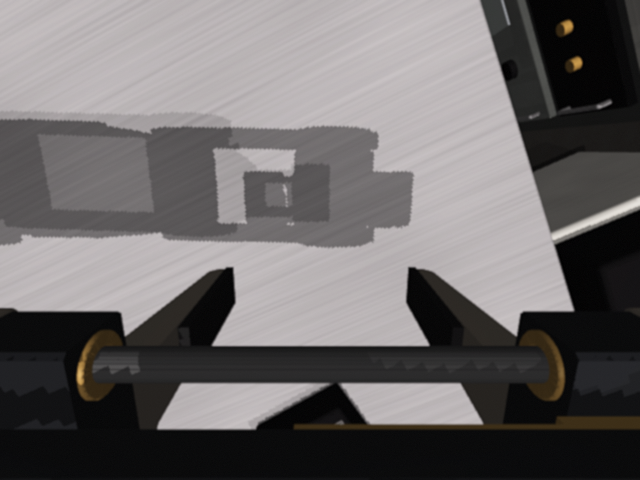

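Run:
```python
import cv2,numpy as np
t=cv2.imread('pics/top0.png');s=cv2.imread('pics/scene0.png')
a=cv2.resize(t[225:330,170:280],(400,382),interpolation=cv2.INTER_CUBIC);b=cv2.resize(t[225:330,335:445],(400,382),interpolation=cv2.INTER_CUBIC)
c=cv2.resize(s[195:270,365:455],(400,200*75*2//90//2*2),interpolation=cv2.INTER_CUBIC)
c=cv2.resize(s[200:275,360:460],(400,218));d=cv2.resize(s[205:280,215:315],(400,218))
im=np.vstack([np.hstack([a,b]),np.hstack([c[:218],d])]);im=np.clip(im*1.4,0,255).astype('uint8')
cv2.imwrite('pics/crop.png',im)
```

```text
(no output)
```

View pics/crop.png

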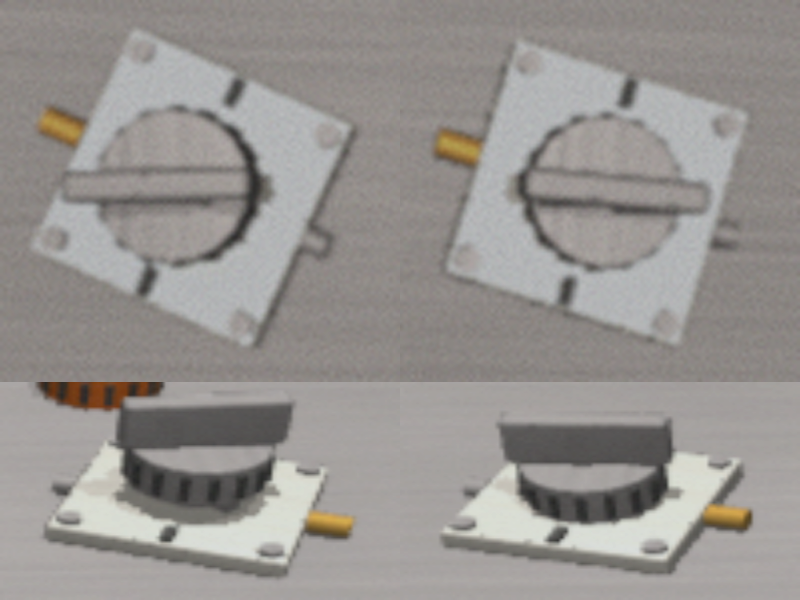

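```bash
cat > h.py <<'E'
import numpy as np,cv2
from bench import env,cams
def ray(n,px,z):
    m=cams.camera_model(n);d=m['rotation']@np.array([(px[0]-m['cx'])/m['fx'],(px[1]-m['cy'])/m['fy'],1]);o=np.array(m['origin']);return o+d*(z-o[2])/d[2]
E
python3 - <<'E'
from h import *
s=170;k=110/400
T=lambda x,y:(170+x*k-.36,225+y*k-.36)
U=lambda x,y:(335+(x-400)*k-.36,225+y*k-.36)
def ang(p,q):
    d=q-p;return np.degrees(np.arctan2(d[1],d[0]))
for nm,F,C,R,B,zb in(('L',T,[(135,28),(355,128),(250,348),(32,247)],[(235,93),(148,282)],[(65,188),(247,184)],.079),('R',U,[(517,40),(747,114),(680,346),(446,271)],[(628,93),(568,291)],[(527,184),(709,198)],.066)):
    P=[ray('top',F(*c),.012) for c in C];print(nm,'center',np.mean(P,0),'sides',[round(np.linalg.norm(P[i]-P[i-1]),4) for i in range(4)],[round(ang(P[i-1],P[i]),1) for i in range(4)])
    r=[ray('top',F(*c),.012) for c in R];print('ribs',np.mean(r,0),ang(*r)%180)
    for z in(.066,.079):
        b=[ray('top',F(*c),z) for c in B];print('bar z',z,np.mean(b,0),np.linalg.norm(b[0]-b[1]),ang(*b)%180)
# scene: bar upper corners
S=lambda x,y:(360+x/4,200+(y-382)/218*75);S2=lambda x,y:(215+(x-400)/4,205+(y-382)/218*75)
for z in(.066,.079):print(z,'sceneL',np.mean([ray('scene',S(*c),z)for c in((122,402),(292,402))],0)[:2],'sceneR',np.mean([ray('scene',S2(*c),z)for c in((500,418),(670,418))],0)[:2])
i=cams.camera_model('top')
o=cv2.imread('pics/top0.png').astype(int)
m=((o[:,:,2]-o[:,:,0])>60).astype('uint8');n,l,st,c=cv2.connectedComponentsWithStats(m)
for j in range(1,n):
    if st[j,4]>200:print('orange',c[j],ray('top',c[j],.04))
E
```

```text
L center [0.47751506 0.12797039 0.012     ] sides [np.float64(0.0981), np.float64(0.0998), np.float64(0.0983), np.float64(0.0982)] [np.float64(-22.5), np.float64(-112.7), np.float64(156.6), np.float64(67.3)]
ribs [0.47748413 0.1284828  0.012     ] 157.65723311071233
bar z 0.066 [0.47742986 0.13112362 0.066     ] 0.06882262623602013 92.93161058105186
bar z 0.079 [0.4774135  0.12824308 0.079     ] 0.06749088264536689 92.93161058105188
R center [ 0.4827045  -0.11822813  0.012     ] sides [np.float64(0.0986), np.float64(0.0983), np.float64(0.098), np.float64(0.0989)] [np.float64(-15.8), np.float64(-106.3), np.float64(164.6), np.float64(74.0)]
ribs [ 0.48291403 -0.11851602  0.012     ] 164.12607853079575
bar z 0.066 [ 0.48286589 -0.11845516  0.066     ] 0.06856171755944575 87.28516415195044
bar z 0.079 [ 0.48274434 -0.11650626  0.079     ] 0.06723502264939045 87.28516415195041
0.066 sceneL [0.46194683 0.13402486] sceneR [ 0.48373936 -0.11583538]
0.079 sceneL [0.4824852  0.12896544] sceneR [ 0.50356262 -0.11269575]
orange [240.3030888  371.86293436] [0.34445872 0.09149011 0.04      ]
orange [222.85386819 380.3252149 ] [0.33209936 0.11544267 0.04      ]
```

The proud nut is at top-view pixel (215,277), with ribs at (235,251) and (211,302). It matches on three counts: its bar is 64.5° clockwise of the ribs, there is a visible gap under the hub, and both views agree on a bar height of 79 mm. The nut at (392,278) is 77° clockwise and 66 mm high, so that is the home one. The one at (232,376) is the orange look-alike. The proud nut's axis is (0.4775, 0.128), its bar is at 93° and its ribs are at 157.4° in the world frame.

I'll move above it now.

send_rows --increments '[[[1, 48, 6, -39, 0, 0.14, 0], [1, 95, 14, -77, 0, 0.28, 0], [1, 142, 26, -115, 0, 0.42, 0], [1, 190, 40, -154, 0, 0.56, 0], [1, 238, 52, -193, 0, 0.7, 0], [1, 285, 65, -231, 0, 0.84, 0], [1, 332, 76, -270, 0, 0.97, 0], [1, 380, 86, -308, 0, 1.086, 0], [1, 380, 86, -308, 0, 1.086, 0], [1, 380, 86, -308, 0, 1.086, 0]]]' --grip_force 20

```text
time_s: 1.4
tcp_pos: [0.4777, 0.1284, 0.1504]
ee_rot: [[0.052, -0.001, 0.999], [-0.999, 0.0, 0.052], [-0.0, -1.0, -0.001]]
force: [-0.3, 0.9, 0.5]
finger_gap: 0.092
```

Run:
```python
from h import *
s=env.read_state();print(s['time_s'],s['tcp_pos'],s['ee_rot'],s['joint_positions'],s['force'])
cv2.imwrite('pics/w1.png',cams.read_camera('wrist')[:,:,::-1])
# project expected bar ends
M=cams.camera_model('wrist');Tc=np.array(M['tool_from_camera']);W=np.eye(4);W[:3,:3]=s['ee_rot'];W[:3,3]=s['tcp_pos'];C=np.linalg.inv(W@Tc)
for a,r in((93,.035),(273,.035),(3,0)):
    p=C@np.array([.4775+r*np.cos(np.radians(a)),.128+r*np.sin(np.radians(a)),.079,1]);print(a,M['fx']*p[0]/p[2]+M['cx'],M['fy']*p[1]/p[2]+M['cy'])
```

```text
1.4 [0.47769795 0.12835412 0.1504345 ] [[ 5.15387004e-02 -6.62357034e-04  9.98670778e-01]
 [-9.98670986e-01  1.20149909e-04  5.15387908e-02]
 [-1.54127284e-04 -9.99999773e-01 -6.55284382e-04]] [1.48548323e+01 1.49031376e+01 1.13869959e+02 2.10039274e-02
 5.12618219e+01 1.18874220e+01] [-0.33320639  0.94830985  0.54980511]
93 320.84631025772967 202.45217760184318
273 320.8115598705963 302.322200109636
3 320.82827305299475 254.28975961029818
```

View pics/w1.png

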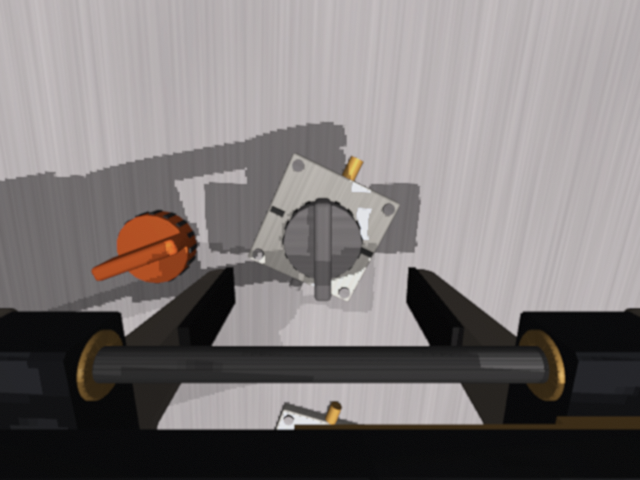

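The wrist view shows the bar from (323,200) to (322,300), within about 2 px of the prediction, and the fingers clear the orange nut. Next I descend and grip.

send_rows --increments '[[[1, 0, 25, 0, 0, 0, 0], [1, 0, 50, 0, 0, 0, 0], [1, 0, 68, 0, 0, 0, 0], [1, 0, 76, 0, 0, 0, 0], [1, 0, 76, 0, 0, 0, 0], [-1, 0, 76, 0, 0, 0, 0], [-1, 0, 76, 0, 0, 0, 0], [-1, 0, 76, 0, 0, 0, 0], [-1, 0, 76, 0, 0, 0, 0], [-1, 0, 76, 0, 0, 0, 0]]]' --grip_force 20

```text
time_s: 2.7
tcp_pos: [0.478, 0.1283, 0.0747]
ee_rot: [[0.052, 0.0, 0.999], [-0.999, 0.0, 0.052], [-0.0, -1.0, 0.0]]
force: [0.5, 0.6, -0.2]
finger_gap: 0.0443
```

send_rows --increments '[[[-1, 0, 0, 0, 0, 0, 0], [-1, 0, 0, 0, 0, 0, 0], [-1, 0, 0, 0, 0, 0, 0], [-1, 0, 0, 0, 0, 0, 0], [-1, 0, 0, 0, 0, 0, 0], [-1, 0, 0, 0, 0, 0, 0]]]'

```text
time_s: 3.45
tcp_pos: [0.478, 0.1284, 0.0746]
ee_rot: [[0.052, 0.0, 0.999], [-0.999, 0.0, 0.052], [-0.0, -1.0, 0.0]]
force: [-0.0, 0.1, 0.1]
finger_gap: 0.0123
```

Gripped, with a 12.3 mm gap. Turning backward 64.5°.

send_rows --increments '[[[-1, 0, 0, 0, 0, -0.14, 0], [-1, 0, 0, 0, 0, -0.28, 0], [-1, 0, 0, 0, 0, -0.42, 0], [-1, 0, 0, 0, 0, -0.56, 0], [-1, 0, 0, 0, 0, -0.7, 0], [-1, 0, 0, 0, 0, -0.84, 0], [-1, 0, 0, 0, 0, -0.98, 0], [-1, 0, 0, 0, 0, -1.08, 0], [-1, 0, 0, 0, 0, -1.125, 0], [-1, 0, 0, 0, 0, -1.125, 0]]]'

```text
time_s: 4.7
tcp_pos: [0.4776, 0.1283, 0.0743]
ee_rot: [[0.923, -0.001, 0.384], [-0.384, -0.0, 0.923], [-0.001, -1.0, -0.0]]
force: [0.0, -0.9, -3.8]
finger_gap: 0.0116
```

Run:
```python
from h import *
s=env.read_state();R=s['ee_rot'];print(s['time_s'],s['tcp_pos'],np.degrees(np.arctan2(R[1,2],R[0,2]))+90,s['force'],s['moment'])
a=cams.read_camera('wrist')[:,:,::-1];b=cams.read_camera('top')[:,:,::-1]
cv2.imwrite('pics/w2.png',np.hstack([a[130:350,150:490],cv2.resize(b[220:330,150:290],(280,220))]))
```

```text
4.7 [0.47758871 0.12830991 0.07431162] 157.41772647297918 [ 0.03587    -0.90623532 -3.79970515] [-0.0170054   0.00668648  0.02176607]
```

View pics/w2.png

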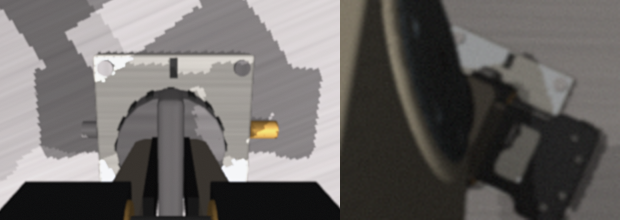

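The bar at x≈171 lines up with the rib at x≈173 in the crop, and the gripper now carries the nut's weight (fz −3.8 N). Lowering.

send_rows --increments '[[[-1, 0, 2, 0, 0, 0, 0], [-1, 0, 4, 0, 0, 0, 0], [-1, 0, 6, 0, 0, 0, 0], [-1, 0, 8, 0, 0, 0, 0], [-1, 0, 10, 0, 0, 0, 0], [-1, 0, 11.5, 0, 0, 0, 0], [-1, 0, 12.5, 0, 0, 0, 0], [-1, 0, 12.5, 0, 0, 0, 0]]]'

```text
time_s: 5.8
tcp_pos: [0.4779, 0.1284, 0.062]
ee_rot: [[0.923, 0.0, 0.384], [-0.384, 0.0, 0.923], [0.0, -1.0, 0.0]]
force: [0.6, 0.7, -3.5]
finger_gap: 0.012
```

send_rows --increments '[[[-1, 0, 0.5, 0, 0, 0, 0], [-1, 0, 1, 0, 0, 0, 0], [-1, 0, 1, 0, 0, 0, 0], [-1, 0, 1, 0, 0, 0, 0]]]'

```text
time_s: 6.3
tcp_pos: [0.478, 0.1285, 0.0616]
ee_rot: [[0.923, 0.0, 0.384], [-0.384, 0.0, 0.923], [0.0, -1.0, 0.0]]
force: [-1.7, -0.2, 5.1]
finger_gap: 0.0121
```

Run:
```python
from h import *
s=env.read_state();print(s['time_s'],s['tcp_pos'],s['force'],s['moment'])
a=cams.read_camera('wrist')[:,:,::-1];b=cams.read_camera('scene')[:,:,::-1]
cv2.imwrite('pics/w3.png',np.hstack([a[130:350,150:490],cv2.resize(b[170:280,340:480],(280,220))]))
```

```text
6.3 [0.47803972 0.12845609 0.06161444] [-1.70188078 -0.18775368  5.09709795] [-0.08586814  0.41702841  0.01871514]
```

View pics/w3.png

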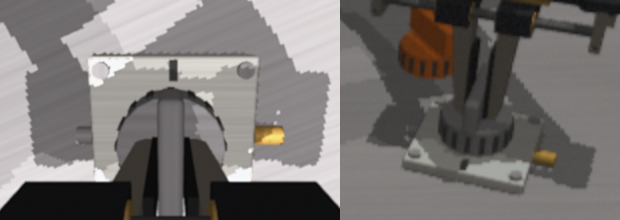

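The nut is seated: contact reads +5 N and the wrist and scene views both show the hub on the plate. Turning forward.

send_rows --increments '[[[-1, 0, -0.3, 0, 0, 0.1, 0], [-1, 0, -0.3, 0, 0, 0.24, 0], [-1, 0, -0.3, 0, 0, 0.38, 0], [-1, 0, -0.3, 0, 0, 0.52, 0], [-1, 0, -0.3, 0, 0, 0.66, 0], [-1, 0, -0.3, 0, 0, 0.8, 0], [-1, 0, -0.3, 0, 0, 0.94, 0], [-1, 0, -0.3, 0, 0, 1.08, 0], [-1, 0, -0.3, 0, 0, 1.2, 0], [-1, 0, -0.3, 0, 0, 1.2, 0]]]'

```text
time_s: 7.65
tcp_pos: [0.478, 0.1284, 0.0616]
ee_rot: [[-0.022, 0.0, 1.0], [-1.0, 0.0, -0.022], [-0.0, -1.0, 0.0]]
force: [-1.5, -0.4, 2.4]
finger_gap: 0.0117
```

Run:
```python
from h import *
s=env.read_state();R=s['ee_rot'];print(s['time_s'],s['tcp_pos'],np.degrees(np.arctan2(R[1,2],R[0,2]))+90,s['force'],s['moment'],s['finger_gap'])
a=cams.read_camera('wrist')[:,:,::-1]
cv2.imwrite('pics/w4.png',a[100:400,100:540])
```

```text
7.65 [0.47803644 0.12840736 0.06161096] 88.72482921937986 [-1.47076016 -0.42808225  2.37210559] [-0.07055619  0.26888947 -0.08746823] 0.01170950047580951
```

View pics/w4.png

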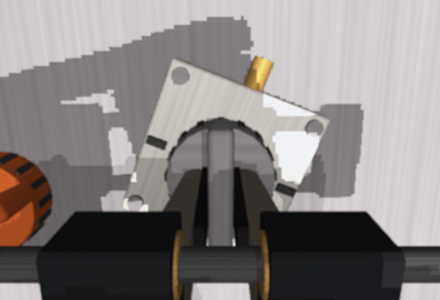

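The bar turned with the gripper and is 68.7° past the ribs. Creeping to the stop.

send_rows --increments '[[[-1, 0, 0, 0, 0, 0.04, 0], [-1, 0, 0, 0, 0, 0.08, 0], [-1, 0, 0, 0, 0, 0.12, 0], [-1, 0, 0, 0, 0, 0.15, 0], [-1, 0, 0, 0, 0, 0.17, 0], [-1, 0, 0, 0, 0, 0.17, 0]]]'

```text
time_s: 8.45
tcp_pos: [0.4782, 0.1284, 0.0616]
ee_rot: [[-0.191, 0.001, 0.982], [-0.982, 0.0, -0.191], [-0.0, -1.0, 0.0]]
force: [-0.7, -1.2, 5.8]
finger_gap: 0.0122
```

Run:
```python
from h import *
s=env.read_state();R=s['ee_rot'];print(s['time_s'],s['tcp_pos'],np.degrees(np.arctan2(R[1,2],R[0,2]))+90,s['force'],s['moment'],s['finger_gap'])
```

```text
8.45 [0.47816536 0.12839792 0.06161316] 78.9804859509453 [-0.66153669 -1.20510642  5.84003145] [-0.24930578  0.28050142 -0.02110207] 0.012207862842983804
```

send_rows --increments '[[[-1, 0, 0, 0, 0, 0.02, 0], [-1, 0, 0, 0, 0, 0.04, 0], [-1, 0, 0, 0, 0, 0.05, 0], [-1, 0, 0, 0, 0, 0.05, 0]]]'

```text
time_s: 8.95
tcp_pos: [0.4783, 0.1283, 0.0616]
ee_rot: [[-0.24, 0.001, 0.971], [-0.971, -0.0, -0.24], [-0.0, -1.0, 0.001]]
force: [0.1, -1.8, 4.6]
finger_gap: 0.0119
```

Run:
```python
from h import *
s=env.read_state();R=s['ee_rot'];print(s['time_s'],s['tcp_pos'],np.degrees(np.arctan2(R[1,2],R[0,2]))+90,s['force'],s['moment'],s['finger_gap'])
```

```text
8.95 [0.47834251 0.1283002  0.06161578] 76.1368281527387 [ 0.05344335 -1.79370976  4.56635957] [-0.39074352  0.15246481  0.26631643] 0.011933721800058944
```

The yaw moment rose to 0.27 N m at 81°, so this is the stop. I'll ease back slightly, release and rise.

send_rows --increments '[[[-1, 0, 0, 0, 0, -0.01, 0], [0, 0, 0, 0, 0, -0.01, 0], [0, 0, 0, 0, 0, -0.01, 0], [0, 0, 0, 0, 0, -0.01, 0], [0, 0, 0, 0, 0, -0.01, 0], [0, 0, 0, 0, 0, -0.01, 0], [0, 0, -15, 0, 0, -0.01, 0], [0, 0, -45, 0, 0, -0.01, 0], [0, 0, -90, 0, 0, -0.01, 0], [0, 0, -130, 0, 0, -0.01, 0]]]'

```text
time_s: 10.2
tcp_pos: [0.478, 0.1284, 0.1939]
ee_rot: [[-0.231, 0.001, 0.973], [-0.973, 0.0, -0.231], [-0.001, -1.0, 0.001]]
force: [-0.4, 0.9, -0.5]
finger_gap: 0.0459
```

send_rows --increments '[[[0, 10, -20, -40, 0, 0, 0], [0, 20, -40, -90, 0, 0, 0], [0, 20, -60, -140, 0, 0, 0], [0, 20, -60, -190, 0, 0, 0], [0, 20, -60, -190, 0, 0, 0]]]'

```text
time_s: 10.82
tcp_pos: [0.2859, 0.1529, 0.2523]
ee_rot: [[-0.229, 0.001, 0.974], [-0.974, 0.001, -0.229], [-0.001, -1.0, 0.001]]
force: [0.5, 0.5, -0.4]
finger_gap: 0.0457
```

Run:
```python
from h import *
s=env.read_state();print(s['time_s'],s['tcp_pos'],s['force'],s['finger_gap'])
a=cams.read_camera('top')[:,:,::-1];b=cams.read_camera('scene')[:,:,::-1]
cv2.imwrite('pics/t5.png',a);cv2.imwrite('pics/s5.png',b)
im=np.vstack([np.hstack([cv2.resize(a[225:330,170:280],(400,382),interpolation=2),cv2.resize(a[225:330,335:445],(400,382),interpolation=2)]),np.hstack([cv2.resize(b[200:275,360:460],(400,218)),cv2.resize(b[205:280,215:315],(400,218))])])
cv2.imwrite('pics/crop5.png',np.clip(im*1.4,0,255).astype('uint8'))
o=cv2.imread('pics/top0.png');d=np.abs(o.astype(int)-a).max(2);print('remote diff',d[30:145,295:350].max(),'other nut diff',d[225:330,335:445].max())
```

```text
10.825 [0.2859422  0.15287467 0.25225441] [ 0.53358363  0.5360863  -0.3712609 ] 0.045689952782861504
remote diff 11 other nut diff 12
```

View pics/crop5.png

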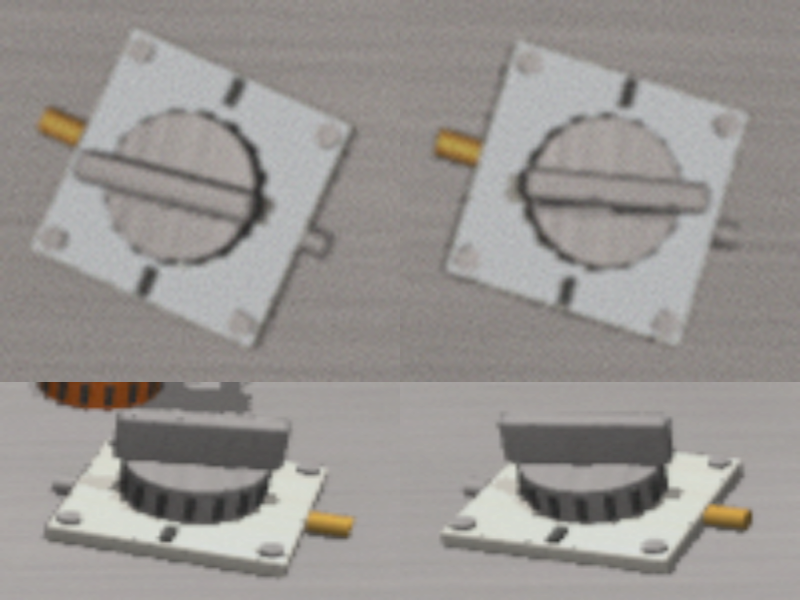

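The nut is down, with no gap under the hub. Its bar, from (75,163) to (255,208) in the crop, is about 79° clockwise of the ribs. The other nut and the remote haven't changed beyond image noise.

Run:
```python
from h import *
k=110/400;F=lambda x,y:(170+x*k-.36,225+y*k-.36)
b=[ray('top',F(*c),.066) for c in((75,163),(255,208))];d=b[1]-b[0]
print(np.mean(b,0),np.linalg.norm(d),157.4-np.degrees(np.arctan2(d[1],d[0]))%180)
print(env.sign_off())
```

```text
[0.47772905 0.12777087 0.066     ] 0.07044732582045511 79.63605560578321
the job is handed in; nothing more can be done
None
```

The proud nut is home on its adapter and the job is handed in. I gripped its bar, turned it back 64.5° to the ribs and lowered it about 13 mm until it rested on the plate. I then turned it clockwise until the yaw moment rose at about 81°, let go and moved the arm clear, at 10.8 s of the 38 s.

**Last checks:**
- **Nut:** its bar is 79.6° clockwise of the ribs, about 0.3 mm from the axis. The bar measures 70.4 mm at the home height, against 70 mm given, and no gap shows under the hub.
- **Left alone:** the other nut and the remote are unchanged in the top view beyond image noise.
- **Robot:** the force reading is near zero and the gripper is clear of everything.

No check failed or disagreed. `env.sign_off()` gives no verdict, so these are my own measurements.

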